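# Put a hollow punch away in the ring that fits it

### The arm

A 6-joint arm with a two-finger parallel gripper is mounted at the origin on a cart in front of the work surface, level with it; the furniture and walls round the work are solid. World frame = base frame: x ahead of the robot, y to its left, z up, the work surface at z = 0. Lengths are in m, angles in rad, forces in N, time in s.
With the tool pointing down it reaches from about 0.3 to 0.775 m from the base axis. Payload 14.6 kg.
Tool frame: the origin (TCP) lies midway between the tips of the shut fingers; the grasp point (between the pads) lies 19 mm behind it (ctrl.tcp_to_grasp is the distance from the TCP to the grasp point, in m); x points along the fingers, y is the direction in which the jaws open and shut, and the axes are right-handed (so a half turn about x gives the same grasp; the last joint's range is limited). The gripper opens to 94 mm and grips with 3 to 60 N. Pads are 16 mm wide; open, the fingers measure 119 mm over their backs; the gripper's body (75 mm by 177 mm) begins 78 mm behind the grasp point.
Start: joints at [1.13, 0.3, 1.521, -0, 1.321, -0.067], TCP at [0.201, 0.512, 0.205] pointing down, gripper open.
Joint ranges: [-3.03, 3.03], [-0.79, 2.21], [0.23, 2.52], [-1.04, 4.18], [0, 3.07], [-2.55, 2.55]. Speed limits (rad/s): [2.22, 2.22, 2.57, 3.14, 3.14, 3.14].

### API

Orientations are given as [roll, pitch, yaw] about the fixed x, y, z axes, in that order (R = Rz(yaw) Ry(pitch) Rx(roll)).
In Python, from station import ctrl gives the robot as it stands.
- The arm moves only by the tool jog_arm, never from a script. Its argument "rows" is one flat list of numbers, 7 for each row, row after row: the shift along the world's x, y, z in m, then the turn, a rotation vector about the world's x, y, z in degrees, then the closure, from 0 (fully open) to 1 (shut). A call has 1 to 8 rows; each row shifts and turns the commanded pose from where the row before left it; what a row does not reach is not made up. A row lasts 1/12 s, in which the tool goes at most 41.7 mm and 7.16 degrees, less where a joint would pass 70% of its speed; a pose out of reach is approached as far as the arm can. A call with a gripper value outside its range is refused whole. The fingers move at their own pace and stop on an object; "squeeze" is the grip in N (left out, the last holds). Time passes only in rows, so rows that do not move let the fingers close. It gives the time, the measured TCP pose, the force and the opening at its end, in the units of the state.
- ctrl.get_obs(): the state, without advancing time (a new reading comes with each control period).
- ctrl.camera(name): name is "side" or "top"; returns (picture, depth): 420x560x3 uint8, red, green, blue; 420x560 float32, m along the optical axis (not along the pixel's ray), 0 where there is no reading.
- ctrl.camera_model(name): a dict with "K" (3x3 intrinsics, pixels), "extrinsics" (4x4, takes a point from camera to world coordinates). Camera axes: x right, y down, z forward; pixel columns grow to the right and rows downward; lengths in m; the calibration is good to about 2 mm. A picture is of the moment at which its call begins. camera_model takes no time and is no camera call.
- ctrl.hand_in(): hands the job in, once; it reports no verdict.
The state is a dict: "time_s": time; "qpos": joint angles; "joint_vel": joint speeds; "tau": joint torques, N m; "ee_pos": TCP position; "eef_rot": TCP orientation; "force": force on the tool from outside, world axes, zero at the start; "moment": the same for the moment, N m; "grip_width": finger opening in m.
Only numpy, scipy, OpenCV 4.12 (cv2) and the standard library are available. Lean on these libraries where they do the work, as an engineer would, in place of code of your own. Each camera call takes 0.05 s, during which the arm holds its last target.

### The job

Take the punch from the front hole of the wooden block and find its place in the ring rack: start at the widest ring and work down the row, lowering the tube into each ring until you come to the one that stops it. Then put it away in the last ring that let it through, fully home with its flange flat on the ring, and let go. Go gently: its cutting edge must not be pressed hard on the steel or dropped. Leave the other punches and the things around where they are.

Things in the scene. Friction and masses are not known exactly. Their poses are not given: they have to be found in the camera images.
- ring_rack: fixed rack: wooden base 225 x 66 mm, two posts, between them a straight row of four steel rings 44 mm apart, tops 62 mm above the desk (13 mm above it: cork), held by rubber washers that give 1 mm per 5 N, 5 mm at most. Origin: on the desk under the middle of the row; x runs along the row from the widest ring (near the robot) to the narrowest, z up. Low nuts on the end posts, 4 mm above the rings
- ring1 (a point): centre of the mouth of the first and widest ring of the rack, level with the ring's top face, z up. Bore 27.6 mm, wall 6 mm, 12 mm high, open below
- ring2 (a point): centre of the mouth of the second ring of the rack, level with the ring's top face, z up. Bore 21.6 mm, wall 6 mm, 12 mm high, open below
- ring3 (a point): centre of the mouth of the third ring of the rack, level with the ring's top face, z up. Bore 15.6 mm, wall 6 mm, 12 mm high, open below
- ring4 (a point): centre of the mouth of the fourth and narrowest ring of the rack, level with the ring's top face, z up. Bore 9.6 mm, wall 6 mm, 12 mm high, open below; it stops every one of the punches
- block: fixed block of light wood, 140 x 56 mm, 58 mm high, with three blind holes 30 mm wide and 52 mm deep in a row, 46 mm apart; in each a punch hangs by its flange, the tube hidden in the hole. Origin: on the desk under its middle; x runs along the row of holes away from the robot, z up
- front_hole (a point): centre of the mouth of the block's front hole, the one nearest the robot, on the top face of the block; the punch that hangs here is the one to put away
- punch_a: one of three hollow hand punches (0.08 to 0.17 kg), alike while they hang in the block: wooden handle 24 mm thick, 46 mm long, on a steel flange 38 mm wide, 5 mm thick; below it a steel tube 45 mm long. Origin: centre of the tube's lower end, the cutting edge; z up the axis (flange underside at 45 mm, handle 50 to 96 mm). Tube 26, 20 or 14 mm thick: not told which punch has which
- punch_b: another of the three punches, as punch_a in all but the tube's thickness (26, 20 or 14 mm, not told which); same origin and axes. The lower 3 mm of each tube are bevelled by 0.5 mm; a tube has 0.8 mm play all round in its own ring, and the next ring is 4.4 mm narrower than the tube
- punch_c: another of the three punches, as punch_a in all but the tube's thickness (26, 20 or 14 mm, not told which); same origin and axes. The lower 3 mm of each tube are bevelled by 0.5 mm; a tube has 0.8 mm play all round in its own ring, and the next ring is 4.4 mm narrower than the tube
- loupe: bystander: black stand loupe, 37 mm wide, 29 mm high; origin under its centre, z up
- weight: bystander: brass weight with a knob, 22 mm wide, 26 mm high; origin under its centre, z up
- jar: bystander: small glass pigment jar with a black lid, 36 mm wide, 48 mm high; origin under its centre, z up
There are look-alikes about, which are no part of the job. Leave any blue or orange look-alike of the punch_b alone.

How it is judged:
On the way, in this order (a step that is already met when the one before it is completed fails the run):
1. the punch's tube has been lowered at least 5 mm into the widest ring (((horizontal distance between punch_a and ring1 below 0.008 m and z of punch_a in the frame of ring1 below -0.005 m) or (horizontal distance between punch_b and ring1 below 0.008 m and z of punch_b in the frame of ring1 below -0.005 m) or (horizontal distance between punch_c and ring1 below 0.008 m and z of punch_c in the frame of ring1 below -0.005 m))), for 0.05 s.
2. the punch's cutting edge has been set down on the ring that stops it, the next narrower than its own, within 5 mm of its centre and bearing on it lightly (0.8 N or more) (((horizontal distance between punch_a and ring2 below 0.005 m and z of punch_a in the frame of ring2 below 0.003 m and contact force between punch_a and ring_rack above 0.8 N) or (horizontal distance between punch_b and ring3 below 0.005 m and z of punch_b in the frame of ring3 below 0.003 m and contact force between punch_b and ring_rack above 0.8 N) or (horizontal distance between punch_c and ring4 below 0.005 m and z of punch_c in the frame of ring4 below 0.003 m and contact force between punch_c and ring_rack above 0.8 N))), for 0.05 s.
At the end, for the whole second after the job is handed in: the punch from the front hole stands in the narrowest ring that takes its tube, within 3 mm of its centre, upright within 0.06 rad, flange on the ring (edge at least 43 mm below the ring's top), at rest; the other two punches hang in their holes, moved less than 12 mm (((horizontal distance between punch_a and ring1 below 0.003 m and z of punch_a in the frame of ring1 below -0.043 m and angle between punch_a's own z axis and vertical below 0.06 rad and linear speed of punch_a below 0.01 m/s and distance of each of punch_b, punch_c from where it was at the start of the episode below 0.012 m and horizontal distance between each of punch_b, punch_c and front_hole above 0.025 m) or (horizontal distance between punch_b and ring2 below 0.003 m and z of punch_b in the frame of ring2 below -0.043 m and angle between punch_b's own z axis and vertical below 0.06 rad and linear speed of punch_b below 0.01 m/s and distance of each of punch_a, punch_c from where it was at the start of the episode below 0.012 m and horizontal distance between each of punch_a, punch_c and front_hole above 0.025 m) or (horizontal distance between punch_c and ring3 below 0.003 m and z of punch_c in the frame of ring3 below -0.043 m and angle between punch_c's own z axis and vertical below 0.06 rad and linear speed of punch_c below 0.01 m/s and distance of each of punch_a, punch_b from where it was at the start of the episode below 0.012 m and horizontal distance between each of punch_a, punch_b and front_hole above 0.025 m))); the robot touches nothing.
It fails at once if a punch pressed on, or dropped onto, the rack with more than 15 N (contact force between any of punch_a, punch_b, punch_c and ring_rack above 15 N).
It fails at once if a bystander moved more than 20 mm (distance of any of loupe, weight, jar from where it was at the start of the episode above 0.02 m).
It also fails if it takes over 58 s, if anything falls off the work surface, if the arm or the gripper's body presses on something with over 40 N, if the wrist force passes 120 N, or if a joint passes its speed limit or range.

## Working session

There is one attempt and no reset: what is moved stays moved. The work goes in short steps, Python scripts to look and compute and a tool call to move; the robot and the scene stay as the last step left them, time stands still between calls to the robot, and variables do not carry over. Pictures are saved under pics/ and viewed, and the job is handed in when it is done.

Besides the shell and the picture viewer there is one more tool, called as name(argument=value, ...) on one line, values as JSON. jog_arm: Moves the arm, as the interface text tells. Its arguments: {"type":"object","properties":{"rows":{"type":"array"},"squeeze":{"type":"number"}},"required":["rows"]}

```bash
ls; mkdir -p pics; cat > h.py <<'E'
import numpy as np, cv2
from station import ctrl
def shot(n,fn):
    p,d=ctrl.camera(n); cv2.imwrite(f'pics/{fn}.png',p[:,:,::-1]); np.savez(f'pics/{fn}.npz',p=p,d=d); return p,d
def ray(n,u,v):
    m=ctrl.camera_model(n);K=np.array(m['K']);T=np.array(m['extrinsics'])
    r=T[:3,:3]@np.linalg.solve(K,[u,v,1]); return T[:3,3],r
def onz(n,u,v,z):
    o,r=ray(n,u,v); return o+r*(z-o[2])/r[2]
def proj(n,P):
    m=ctrl.camera_model(n);K=np.array(m['K']);T=np.linalg.inv(np.array(m['extrinsics']))
    q=K@(T[:3,:3]@np.array(P)+T[:3,3]); return q[:2]/q[2]
E
python3 - <<'E'
from h import *
np.set_printoptions(precision=4,suppress=True)
for n in('side','top'):
    shot(n,n+'0'); m=ctrl.camera_model(n); print(n,np.array(m['K']),np.array(m['extrinsics']))
print(ctrl.get_obs(), ctrl.tcp_to_grasp)
E
```

```text
pics
side [[501.7891   0.     280.7695]
 [  0.     501.7891 211.6611]
 [  0.       0.       1.    ]] [[-0.9813 -0.0968  0.1663  0.3734]
 [-0.1924  0.4754 -0.8585  0.7446]
 [ 0.004  -0.8744 -0.4851  0.5528]
 [ 0.      0.      0.      1.    ]]
top [[430.1573   0.     284.3658]
 [  0.     430.1573 214.0666]
 [  0.       0.       1.    ]] [[ 0.0062 -0.9825  0.1864  0.3878]
 [-0.9999 -0.0088 -0.0127 -0.0948]
 [ 0.0141 -0.1863 -0.9824  0.9052]
 [ 0.      0.      0.      1.    ]]
{'time_s': 0.1, 'qpos': array([ 1.1304,  0.3004,  1.5215,  0.    ,  1.3207, -0.0666]), 'joint_vel': array([ 0.0002, -0.0033, -0.0034,  0.0014, -0.0009, -0.0008]), 'tau': array([  0.0001, -53.2639, -35.3286,   0.0709,   0.0234,  -0.    ]), 'ee_pos': array([0.2007, 0.5118, 0.205 ]), 'eef_rot': array([-1.639 ,  1.5698, -2.0128]), 'force': array([ 0.119 , -0.1399, -0.4295]), 'moment': array([0.0362, 0.017 , 0.0181]), 'grip_width': 0.09441412433350418} 0.0188
```

View pics/top0.png

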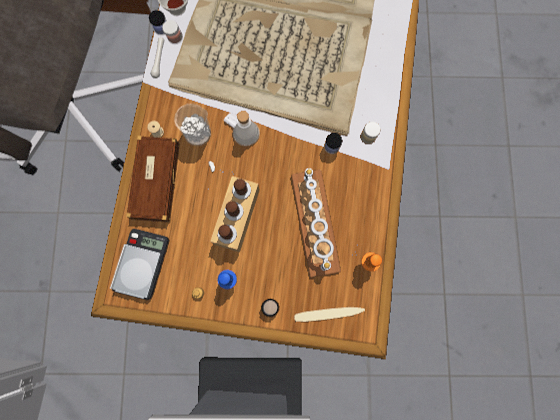

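View pics/side0.png

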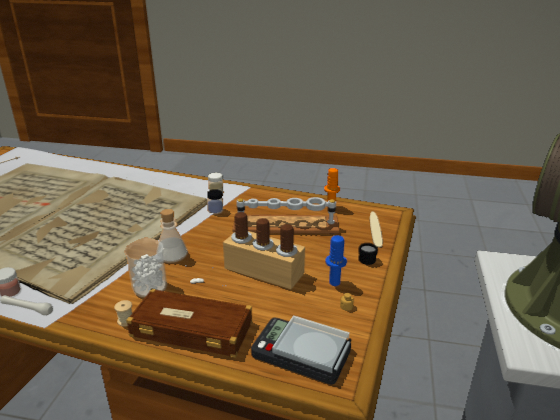

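```bash
python3 - <<'E'
from h import *
t=cv2.imread('pics/top0.png'); s=cv2.imread('pics/side0.png')
a=cv2.resize(t[160:285,195:395],None,fx=4,fy=4,interpolation=cv2.INTER_CUBIC); cv2.imwrite('pics/top0c.png',a)
b=cv2.resize(s[160:320,200:400],None,fx=3.7,fy=3.7,interpolation=cv2.INTER_CUBIC); cv2.imwrite('pics/side0c.png',b)
E
```

```text
(no output)
```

View pics/top0c.png

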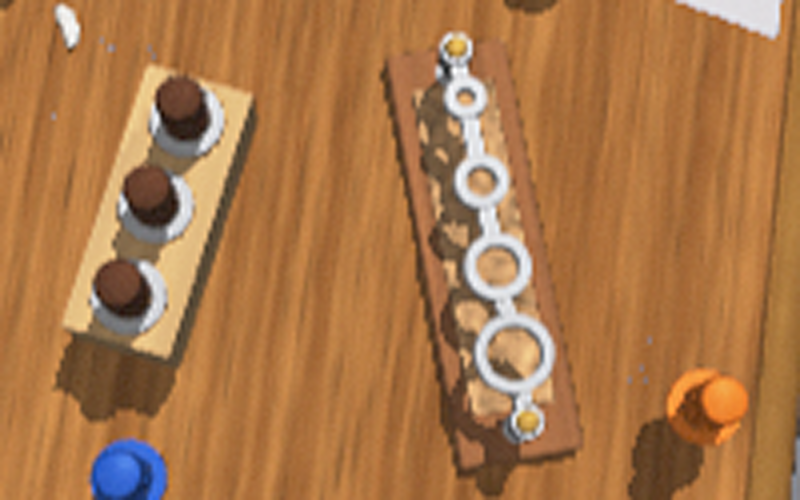

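View pics/side0c.png

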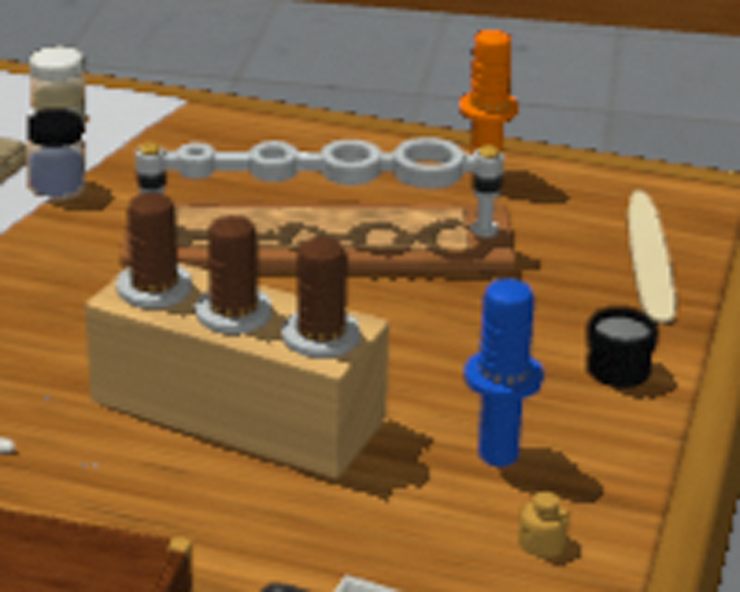

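The front candidates, as top-view pixels: (226,232), (233,209) and (241,186) are the three brown punches in the block. Blue (227,280) and orange (372,262) are look-alikes. The one at (226,232) is nearest the robot, which puts it at side-view (287,238), and the crop confirms it hangs in the front hole. Next I measure it and the rings.

```bash
cat >> h.py <<'E'
def cloud(n,d):
    m=ctrl.camera_model(n);K=np.array(m['K']);T=np.array(m['extrinsics'])
    v,u=np.mgrid[:d.shape[0],:d.shape[1]]
    P=np.stack([(u-K[0,2])/K[0,0]*d,(v-K[1,2])/K[1,1]*d,d],-1)
    P=P@T[:3,:3].T+T[:3,3]; P[d==0]=np.nan; return P
def circ(xy):
    A=np.c_[2*xy,np.ones(len(xy))]; s=np.linalg.lstsq(A,(xy**2).sum(1),rcond=None)[0]
    return s[0],s[1],np.sqrt(s[2]+s[0]**2+s[1]**2)
E
python3 - <<'E'
from h import *
np.set_printoptions(precision=4,suppress=True)
for n in('top','side'):
    z=np.load(f'pics/{n}0.npz'); P=cloud(n,z['d']); p=z['p'].astype(int)
    hsv=cv2.cvtColor(z['p'],cv2.COLOR_RGB2HSV)
    # desk level
    dk=(np.abs(P[...,2])<.012); print(n,'desk z',np.nanmedian(P[...,2][dk]), np.nanstd(P[...,2][dk]))
    # guess of things
    if n=='top': pts={'A':(226,232),'r1':(323,249)}
    for nm,(z0,z1) in {'hi':(.095,.125),'ring':(.052,.075)}.items():
        m=((P[...,2]>z0)&(P[...,2]<z1)&(P[...,0]>.15)&(P[...,0]<.6)&(np.abs(P[...,1]+.05)<.3)).astype(np.uint8)
        if nm=='ring': m&=((hsv[...,1]<60)&(hsv[...,2]>100)).astype(np.uint8)
        k,l,st,c=cv2.connectedComponentsWithStats(m)
        for i in range(1,k):
            if st[i,4]>12:
                q=P[l==i]; print(nm,c[i],st[i],q.mean(0),np.median(q[:,2]),q[:,2].std())
E
```

```text
top desk z -0.0003882241341245374 0.003952329591970698
hi [239.6875 186.5625] [234 183  13   9  96] [ 0.5923 -0.0193  0.1056] 0.10645420380019666 0.003176926170067417
hi [231.5769 207.2846] [226 201  13  13 130] [ 0.5516 -0.0051  0.1061] 0.10673014787886459 0.002890004527322301
hi [224.4179 231.0896] [218 225  14  13 134] [0.506  0.007  0.1063] 0.10688259906308051 0.0029200136573554344
hi [375.7692 258.3077] [374 256   5   6  13] [ 0.4581 -0.2779  0.0961] 0.09598171985327542 0.0006305869925210263
hi [224.7407 278.2593] [221 275   8   7  27] [0.4189 0.0048 0.0964] 0.09669923197317443 0.0007663366513468558
ring [241.2418 193.8462] [232 188  19  11  91] [ 0.5884 -0.0187  0.0621] 0.061877043235874396 0.0020221017069770733
ring [319.3694 228.9586] [308 189  26  81 555] [ 0.519  -0.1754  0.0604] 0.060526371151429115 0.002005693208281886
ring [235.     213.3729] [224 202  20  19 118] [ 0.5484 -0.0073  0.0621] 0.06202618946130689 0.0020295718450045797
ring [228.8361 235.6311] [217 225  20  19 122] [0.5036 0.0036 0.0618] 0.06184934565460143 0.0017677503679075898
side desk z 0.0006297299904386
[... 330 characters left out ...]
8020051 0.004521359195045931
hi [286.4026 230.1494] [280 224  14  13 154] [0.505  0.0137 0.1044] 0.10569427579939403 0.004617438611140642
hi [336.8929 237.9643] [331 235  13   7  56] [0.4177 0.0086 0.0962] 0.09609672793579352 0.0006779541219205481
ring [296.7641 203.1561] [256 197  80  14 602] [ 0.517  -0.1721  0.0589] 0.05964760515409395 0.003280334553422815
ring [241.4865 240.7297] [236 239  13   4  37] [ 0.591  -0.0027  0.0617] 0.06208762509716853 0.0018052992752618008
ring [259.8158 246.0921] [252 241  20   9  76] [0.5539 0.0089 0.0623] 0.06270693413063672 0.0019291791644159696
ring [283.092  252.2069] [276 245  19  12  87] [0.5093 0.0203 0.0625] 0.06264560653830631 0.0023006322003564497
```

```bash
cat > rings.py <<'E'
from h import *
from scipy.ndimage import map_coordinates
from scipy.optimize import least_squares
np.set_printoptions(precision=4,suppress=True)
bores=np.array([27.6,21.6,15.6,9.6])/2e3
def fit(n,fn,c0,ang0,Z=.062):
    p=np.load(f'pics/{fn}.npz')['p'].astype(float)
    p=(p.min(2))  # min channel: grey bright steel vs brown
    cam=np.array(ctrl.camera_model(n)['extrinsics'])[:3,3]
    par=np.array([*c0,ang0])
    for it in range(6):
        obs=[]
        for i in range(4):
            d=np.array([np.cos(par[2]),np.sin(par[2])]); c=par[:2]+(i-1.5)*.044*d
            aw=c-cam[:2]; aw/=np.linalg.norm(aw)
            for th in np.arange(0,2*np.pi,np.pi/36):
                e=np.array([np.cos(th),np.sin(th)])
                if abs(e@d)>.8: continue
                for kind in('out','in'):
                    if kind=='out' and e@aw<0.1: continue
                    if kind=='in' and (e@aw>-0.1 or i==3): continue
                    R=bores[i]+(.006 if kind=='out' else 0)
                    w=.004 if it<3 else .0027
                    rr=np.arange(R-w,R+w,.0002)
                    uv=np.array([proj(n,[*(c+r*e),Z]) for r in rr])
                    g=map_coordinates(p,[uv[:,1],uv[:,0]],order=1)
                    g=np.gradient(np.convolve(np.pad(g,3,'edge'),np.ones(7)/7,'valid'))
                    g=-g if kind=='out' else g
                    k=g.argmax()
                    if g[k]>1.0 and 2<k<len(g)-3: obs.append((i,th,R,rr[k]))
        obs=np.array(obs)
        def res(q):
            d=np.array([np.cos(q[2]),np.sin(q[2])]); d0=np.array([np.cos(par[2]),np.sin(par[2])])
            c=q[:2]+(obs[:,:1]-1.5)*.044*d; c0_=par[:2]+(obs[:,:1]-1.5)*.044*d0
            pt=c0_+obs[:,3:]*np.c_[np.cos(obs[:,1]),np.sin(obs[:,1])]
            return (np.linalg.norm(pt-c,axis=1)-obs[:,2])*1e3
        s=least_squares(res,par,loss='soft_l1',f_scale=.4); par=s.x
    r=res(par); print(n,Z,par,'rms mm',np.sqrt((r**2).mean()),len(r),[round(float(r[obs[:,0]==i].mean()),2) for i in range(4)])
    return par
if __name__=='__main__':
    # initial from pixels on plane
    a=onz('top',323,248.5,.062);b=onz('top',311.3,184,.062);print(a,b,np.linalg.norm(a-b))
    c=(a+b)[:2]/2; an=np.arctan2(b[1]-a[1],b[0]-a[0])
    for Z in(.060,.062,.064):
        for n in('top','side'):
            q=fit(n,n+'0',c,an,Z)
            if Z==.062: print([q[:2]+(i-1.5)*.044*np.array([np.cos(q[2]),np.sin(q[2])]) for i in range(4)])
E
python3 rings.py
```

```text
[ 0.4795 -0.1821  0.062 ] [ 0.6102 -0.1598  0.062 ] 0.13261456220149467Traceback (most recent call last):
  File "rings.py", line 46, in <module>
    q=fit(n,n+'0',c,an,Z)
  File "rings.py", line 25, in fit
    uv=np.array([proj(n,[*(c+r*e),Z]) for r in rr])
                 ~~~~^^^^^^^^^^^^^^^^
  File "h.py", line 11, in proj
    m=ctrl.camera_model(n);K=np.array(m['K']);T=np.linalg.inv(np.array(m['extrinsics']))
ValueError: time passes only in moves, steps and waits
```

```bash
python3 - <<'E'
from h import *
np.set_printoptions(precision=4,suppress=True)
# handles: dark brown mask
for n,boxes in {'top':[(205,215,245,255),(215,192,250,222),(225,172,260,205)],'side':[(275,215,300,260),(252,212,275,252),(230,205,252,246)]}.items():
    p=np.load(f'pics/{n}0.npz')['p'].astype(int)
    for (a,b,c,d) in boxes:
        q=p[b:d,a:c]; m=((q[...,0]<125)&(q[...,0]-q[...,2]>15)&(q.sum(2)<230)).astype(np.uint8)
        k,l,st,ce=cv2.connectedComponentsWithStats(m); i=1+st[1:,4].argmax()
        print(n,st[i]+[a,b,0,0,0],ce[i]+[a,b])
t=cv2.imread('pics/top0.png')[210:255,200:260]; s=cv2.imread('pics/side0.png')[210:265,255:315]
cv2.imwrite('pics/pc.png',np.hstack([cv2.resize(t,(390,360),interpolation=cv2.INTER_NEAREST),cv2.resize(s,(390,360),interpolation=cv2.INTER_NEAREST)]))
E
```

```text
top [209 229  36  26 216] [225.912  248.0417]
top [226 202  13  15 122] [232.1066 209.2377]
top [234 180  13  15 126] [240.0794 187.5079]
side [275 221  25  31 432] [287.213  235.8056]
side [252 219  23  27 382] [263.0602 231.2958]
side [233 212  19  27 352] [241.2955 225.1733]
```

View pics/pc.png

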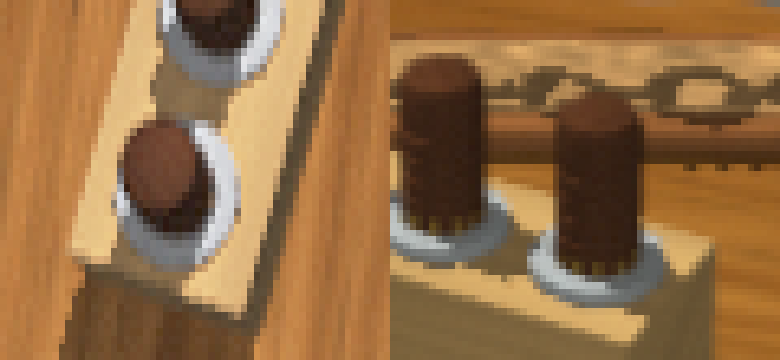

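```bash
python3 - <<'E'
s=open('h.py').read()
s=s.replace("from station import ctrl\n","from station import ctrl\n_C={n:ctrl.camera_model(n) for n in('side','top')}\n").replace("ctrl.camera_model(n);K","_C[n];K")
open('h.py','w').write(s)
r=open('rings.py').read().replace("ctrl.camera_model(n)['ext","_C[n]['ext").replace("from h import *","from h import *\nfrom h import _C"); open('rings.py','w').write(r)
E
python3 rings.py
python3 - <<'E'
from h import *
np.set_printoptions(precision=4,suppress=True)
for z,uv in((.109,(224.6,230.6)),):
    print('cap top',onz('top',*uv,z))
# two-view triangulation of cap centre: side cap centre pixel
def tri(a,b):
    o1,r1=ray('top',*a);o2,r2=ray('side',*b)
    A=np.c_[r1,-r2];s=np.linalg.lstsq(A,o2-o1,rcond=None)[0]
    p,q=o1+r1*s[0],o2+r2*s[1]; return (p+q)/2,np.linalg.norm(p-q)
print(tri((224.6,230.6),(286.9,226.5)))
P={}
for n in('top','side'):
    z=np.load(f'pics/{n}0.npz'); C=cloud(n,z['d'])
    m=(C[...,2]>.1)&(C[...,2]<.125)&(np.hypot(C[...,0]-.506,C[...,1]-.009)<.022)
    q=C[m]; top=q[q[:,2]>.1045]; print(n,len(top),top.mean(0),np.percentile(q[:,2],[50,90]))
E
```

```text
[ 0.4795 -0.1821  0.062 ] [ 0.6102 -0.1598  0.062 ] 0.13261456220149467
top 0.06 [ 0.5463 -0.1712  0.1772] rms mm 0.33950428258674 133 [-0.03, 0.04, -0.23, -0.03]
side 0.06 [ 0.5449 -0.1752  0.1809] rms mm 0.8767208539679621 147 [0.49, 0.0, 0.14, 0.39]
top 0.062 [ 0.546  -0.171   0.1779] rms mm 0.346518669006339 133 [-0.06, 0.01, -0.24, -0.11]
[array([ 0.481 , -0.1826]), array([ 0.5243, -0.1748]), array([ 0.5676, -0.1671]), array([ 0.6109, -0.1593])]
side 0.062 [ 0.5442 -0.1714  0.1804] rms mm 0.8610624666239792 147 [0.32, -0.03, 0.18, 0.38]
[array([ 0.4793, -0.1832]), array([ 0.5226, -0.1753]), array([ 0.5659, -0.1674]), array([ 0.6092, -0.1595])]
top 0.064 [ 0.5456 -0.1708  0.1781] rms mm 0.3692096822588551 133 [-0.12, -0.02, -0.27, -0.18]
side 0.064 [ 0.5436 -0.1676  0.1803] rms mm 0.8594809381209069 147 [0.24, -0.08, 0.18, 0.33]
cap top [0.5065 0.0063 0.109 ]
(array([0.5061, 0.0065, 0.1075]), np.float64(0.0012597977707892313))
top 109 [0.5067 0.0073 0.1074] [0.107  0.1093]
side 86 [0.5054 0.0115 0.108 ] [0.1074 0.1095]
```

```bash
python3 - <<'E'
from h import *
from scipy.spatial.transform import Rotation as R
o=ctrl.get_obs(); r=R.from_euler('xyz',o['eef_rot']).as_matrix(); print(r.round(3))
a=np.arctan2(r[1,1],r[0,1]); print('jaw yaw deg',np.degrees(a))
print('want',np.degrees(np.arctan2(-.019-.007,.592-.506))+90, 'rack perp',np.degrees(.179)+90)
print(np.array([.506,.0065,.2])-o['ee_pos'])
E
```

```text
[[-0.     0.365  0.931]
 [-0.001  0.931 -0.365]
 [-1.    -0.001 -0.   ]]
jaw yaw deg 68.58055746123027
want 73.17859010995916 rack perp 100.25594453284174
[ 0.30526469 -0.50531213 -0.00495752]
```

jog_arm(rows=[0.019,-0.0315,0,0,0,0.6,0,0.019,-0.0315,0,0,0,0.6,0,0.019,-0.0315,0,0,0,0.6,0,0.019,-0.0315,0,0,0,0.6,0,0.019,-0.0315,0,0,0,0.6,0,0.019,-0.0315,0,0,0,0.6,0,0.019,-0.0315,0,0,0,0.6,0,0.019,-0.0315,0,0,0,0.4,0], squeeze=25)

```text
time_s: 0.77
ee_pos: [0.3532, 0.2583, 0.2054]
eef_rot: [-2.144, 1.571, -2.437]
force: [0.6, -0.1, -0.5]
grip_width: 0.0945
```

jog_arm(rows=[0.019,-0.0315,0,0,0,0,0,0.019,-0.0315,0,0,0,0,0,0.019,-0.0315,0,0,0,0,0,0.019,-0.0315,0,0,0,0,0,0.019,-0.0315,0,0,0,0,0,0.019,-0.0315,0,0,0,0,0,0.019,-0.0315,0,0,0,0,0,0.019,-0.0315,0,0,0,0,0])

```text
time_s: 1.43
ee_pos: [0.5053, 0.0062, 0.2053]
eef_rot: [-2.978, 1.57, 3.012]
force: [0.3, 0.5, -0.7]
grip_width: 0.0942
```

jog_arm(rows=[0,0,0,0,0,0,0,0,0,0,0,0,0,0,0,0,0,0,0,0,0])

```text
time_s: 1.68
ee_pos: [0.5044, 0.0084, 0.2051]
eef_rot: [-3.087, 1.57, 2.902]
force: [0.4, -0.4, -0.3]
grip_width: 0.0941
```

```bash
cat > st.py <<'E'
from h import *
from scipy.spatial.transform import Rotation as R
np.set_printoptions(precision=4,suppress=True)
def st():
    o=ctrl.get_obs(); r=R.from_euler('xyz',o['eef_rot']).as_matrix()
    print(round(o['time_s'],2),o['ee_pos'],'jaw',np.degrees(np.arctan2(r[1,1],r[0,1])).round(2),'x',r[:,0],'F',o['force'],'w',round(o['grip_width'],4))
    return o
if __name__=='__main__':
    import sys; st()
    for n in('top','side'):
        if len(sys.argv)>1: shot(n,n+sys.argv[1])
E
python3 st.py 1
```

```text
1.68 [0.5044 0.0084 0.2051] jaw 73.17 x [-0.0009  0.0002 -1.    ] F [ 0.4069 -0.4018 -0.2801] w 0.0941
```

jog_arm(rows=[0.0015,-0.002,-0.025,0,0,0,0,0,0,-0.025,0,0,0,0,0,0,-0.02,0,0,0,0,0,0,-0.02,0,0,0,0,0,0,-0.015,0,0,0,0,0,0,0,0,0,0,0,0,0,0,0,0,0,0])

```text
time_s: 2.37
ee_pos: [0.506, 0.0068, 0.1006]
eef_rot: [-2.904, 1.57, 3.087]
force: [-0.3, 0.9, 0.6]
grip_width: 0.0938
```

```bash
python3 st.py 1; python3 - <<'E'
import cv2,numpy as np
t=cv2.imread('pics/top1.png')[160:270,170:300]; s=cv2.imread('pics/side1.png')[140:280,200:365]
cv2.imwrite('pics/c1.png',np.hstack([cv2.resize(t,(390,330)),cv2.resize(s,(390,330))]))
E
```

```text
2.37 [0.506  0.0068 0.1006] jaw 73.26 x [-0.0007  0.     -1.    ] F [-0.2574  0.9076  0.6107] w 0.0938
```

View pics/c1.png

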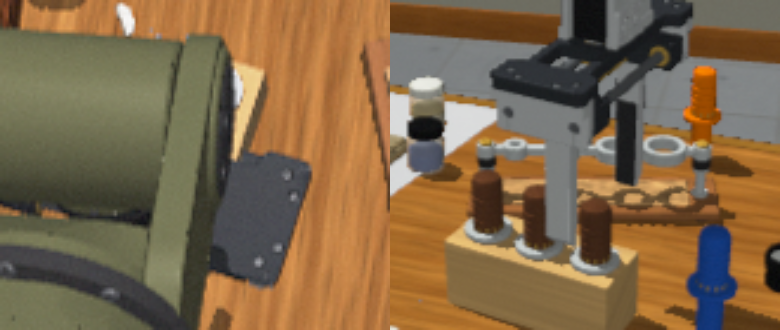

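```bash
python3 - <<'E'
from h import *
for P in ((.506+.0136,.0068+.045,.1006),(.506-.0136,.0068-.045,.1006),(.506,.0065,.109)): print(proj('side',P))
E
```

```text
[273.59352358 242.73551282]
[298.40172305 218.14322735]
[286.59127574 225.6944309 ]
```

The near finger is at side (273,242), the far one at (300,217), and the front handle sits between them at (287,228), all as projected. I'll descend and close.

jog_arm(rows=[0,0,-0.015,0,0,0,0,0,0,-0.0155,0,0,0,0,0,0,0,0,0,0,0,0,0,0,0,0,0,0.5,0,0,0,0,0,0,0.8,0,0,0,0,0,0,1,0,0,0,0,0,0,1,0,0,0,0,0,0,1])

```text
time_s: 3.13
ee_pos: [0.5066, 0.006, 0.0705]
eef_rot: [0.232, 1.57, -0.062]
force: [0.2, -0.1, -0.4]
grip_width: 0.0638
```

jog_arm(rows=[0,0,0,0,0,0,1,0,0,0,0,0,0,1,0,0,0,0,0,0,1])

```text
time_s: 3.38
ee_pos: [0.5064, 0.006, 0.07]
eef_rot: [0.636, 1.571, 0.343]
force: [0.4, 0.2, 1.3]
grip_width: 0.0441
```

jog_arm(rows=[0,0,0,0,0,0,1,0,0,0,0,0,0,1,0,0,0,0,0,0,1,0,0,0,0,0,0,1,0,0,0,0,0,0,1])

```text
time_s: 3.8
ee_pos: [0.5064, 0.0061, 0.07]
eef_rot: [0.829, 1.571, 0.536]
force: [0.2, 1.2, 0.6]
grip_width: 0.0234
```

jog_arm(rows=[0,0,0.005,0,0,0,1,0,0,0.012,0,0,0,1,0,0,0.018,0,0,0,1,0,0,0.018,0,0,0,1,0,0,0.018,0,0,0,1,0,0,0.015,0,0,0,1,0,0,0.008,0,0,0,1,0,0,0,0,0,0,1])

```text
time_s: 4.47
ee_pos: [0.5069, 0.0059, 0.1656]
eef_rot: [0.206, 1.568, -0.088]
force: [0.8, -0.2, -0.9]
grip_width: 0.0235
```

```bash
python3 st.py 2; python3 - <<'E'
import cv2,numpy as np
t=cv2.imread('pics/top2.png')[160:270,170:300]; s=cv2.imread('pics/side2.png')[130:280,200:365]
cv2.imwrite('pics/c2.png',np.hstack([cv2.resize(t,(390,330)),cv2.resize(s,(390,355))[:330]]))
E
```

```text
4.47 [0.5069 0.0059 0.1656] jaw 73.18 x [ 0.0026 -0.0002 -1.    ] F [ 0.804  -0.2437 -0.9197] w 0.0235
```

View pics/c2.png

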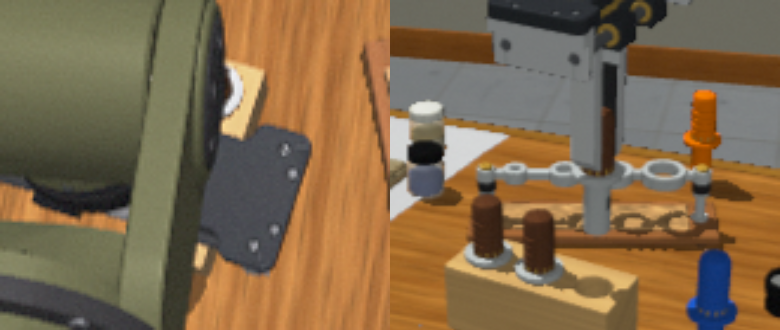

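jog_arm(rows=[-0.0025,-0.017,0,0,0,0,1,-0.004,-0.028,0,0,0,0,1,-0.0045,-0.0315,0,0,0,0,1,-0.0045,-0.0315,0,0,0,0,1,-0.0045,-0.0315,0,0,0,0,1,-0.004,-0.028,0,0,0,0,1,-0.003,-0.0215,-0.01,0,0,0,1,0,0,-0.01,0,0,0,1])

```text
time_s: 5.23
ee_pos: [0.4785, -0.186, 0.1427]
eef_rot: [-2.589, 1.57, -2.886]
force: [-0.3, -0.3, -1.6]
grip_width: 0.0234
```

jog_arm(rows=[0,0,0,0,0,0,1,0,0,0,0,0,0,1,0,0,0,0,0,0,1])

```text
time_s: 5.48
ee_pos: [0.4795, -0.1821, 0.1438]
eef_rot: [2.832, 1.57, 2.54]
force: [0.4, -0.5, -2.1]
grip_width: 0.024
```

```bash
python3 st.py 3; python3 - <<'E'
import cv2,numpy as np
t=cv2.imread('pics/top3.png')[160:280,270:400]; s=cv2.imread('pics/side3.png')[130:250,230:360]
cv2.imwrite('pics/c3.png',np.hstack([cv2.resize(t,(390,360)),cv2.resize(s,(390,360))]))
E
```

```text
5.48 [ 0.4795 -0.1821  0.1438] jaw 73.24 x [-0.0005  0.0003 -1.    ] F [ 0.4273 -0.4633 -2.0876] w 0.024
```

View pics/c3.png

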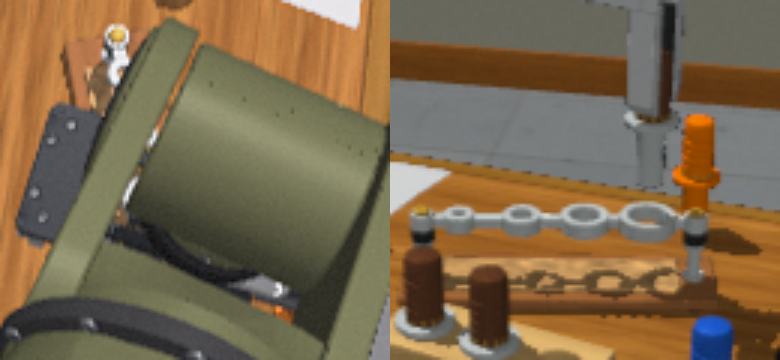

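```bash
python3 - <<'E'
import cv2,numpy as np
s=cv2.imread('pics/side3.png')[155:215,295:345]
cv2.imwrite('pics/c3b.png',cv2.resize(s,None,fx=10,fy=10,interpolation=cv2.INTER_NEAREST))
g=cv2.imread('pics/side3.png')
for v in range(166,196,2): print(v,[tuple(int(x) for x in g[v,u]) for u in range(305,330,1)][::1] if v==182 else g[v,304:330].min(1))
E
```

```text
166 [121 121 121 121 123 119  98  91  92  92  93 100 101  91  96  63  27  21
  19  51 112 122 123 123 122 120]
168 [122 121 123 123 170 189 187 134  65  42  52  55  71  77  93  57  23  21
  23  64  90  90 117 126 124  82]
170 [123 122 122 122 120 159 185 187 183 154  86  29  21  26  27  18  25  51
  81  93  93  97  75 113  66   0]
172 [123 122 122 121 117  80 103 119 109 109 112 111 108 107 107 106 104 108
 107 102 100  71 111 125  67   0]
174 [121 121 121 122 120 122 120 117  88  92 103 107 109 111 110 108 106 102
 117 121 123 122 122  68   0   0]
176 [121 121 120 121 121 120 123 121  85  90 101 106 110 109 109 108 104  96
 117 124 126 127 126  82  20   0]
178 [120 120 121 121 122 122 122 121 100  96 102 108 109 110 110 107 104  88
 113 123 124 123 124  69   0   0]
180 [121 122 122 122 123 123 122 123 100  95 103 109 109 109 109 107  85  91
 116 122 122 123 123  67   0   0]
182 [(126, 125, 122), (124, 124, 121), (125, 124, 121), (125, 125, 121), (125, 124, 121), (123, 124, 120), (126, 126, 122), (113, 113, 110), (103, 103, 101), (107, 107, 105), (111, 112, 109), (113, 113, 110), (11
[... 169 characters left out ...]
 168), (0, 96, 199), (0, 76, 157)]
184 [118 118 120 122 121 120 122 122 116 103 105 109 110 111 111 107 100  64
 110 124 123 123 124  67   0   0]
186 [119 119 119 118 118 118 118 119 114 107 106 109 110 111 110 107 100 103
 112 114  74   4   0   0   0   0]
188 [118 117 119 121 119 119 120 118 113 108 106 109 109 112 110 106 100 117
 123 122  63   0   0   0  13  10]
190 [119 119 120 119 120 120 120 118 114 107 107 111 111 111 110 106 101 117
 122 123  67   0   0   0   0   0]
192 [ 62  60  58  59  54 109 120 118 116 118  97  86 104  93  86 111 117 121
 121 124 122 117 117  62   0   0]
194 [ 35  38  35  39  42  42  40  41  38  37  37  57  64  63  61  59  59  57
 114 121 121 122 123  69   0   0]
```

View pics/c3b.png

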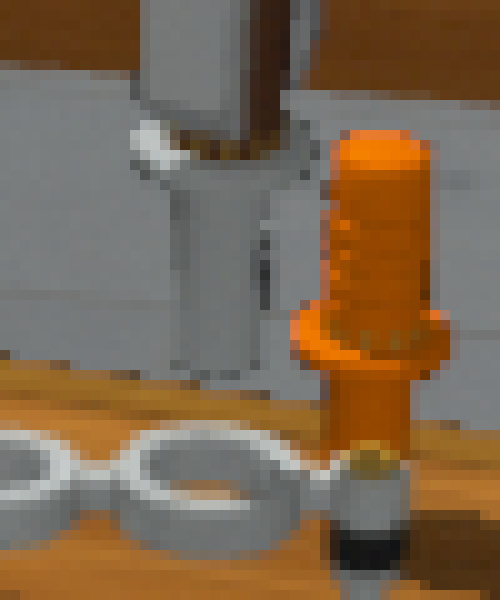

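```bash
python3 - <<'E'
from h import *
np.set_printoptions(precision=4,suppress=True)
# x from side u given y,z
def xs(u,y,z):
    from scipy.optimize import brentq
    return brentq(lambda x:proj('side',[x,y,z])[0]-u,.2,.8)
print('handle at block side x',xs(286.9,.0065,.086),'TCP was .5064; top .5065')
for u,z in((317.2,.113),(316.9,.09)): print('tube side x',xs(u,-.182,z),'TCP .4795')
print('side px ring1 from fit',proj('side',[.4793,-.1832,.062]), 'tube bottom pred',proj('side',[.4795,-.1821,.087]), proj('side',[.4795,-.1821+.010,.087]),proj('side',[.4795,-.1821-.01,.087]))
p=cv2.imread('pics/side0.png')[190:220,295:335]; cv2.imwrite('pics/r1.png',cv2.resize(p,None,fx=15,fy=15,interpolation=cv2.INTER_CUBIC))
E
```

```text
handle at block side x 0.505221976809393 TCP was .5064; top .5065
tube side x 0.4773578096547012 TCP .4795
tube side x 0.4770730970196993 TCP .4795
side px ring1 from fit [315.3995 201.1029] tube bottom pred [315.6858 190.6576] [315.0399 192.7973] [316.3212 188.5529]
```

View pics/r1.png

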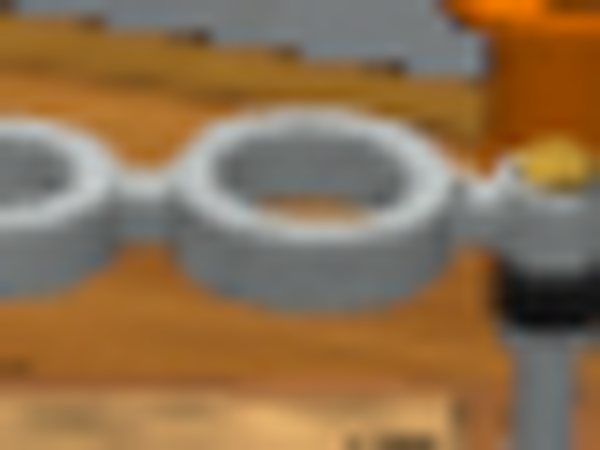

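jog_arm(rows=[0.0015,-0.001,-0.009,0,0,0,1,0,0,-0.008,0,0,0,1,0,0,-0.003,0,0,0,1,0,0,-0.002,0,0,0,1,0,0,-0.002,0,0,0,1,0,0,-0.002,0,0,0,1,0,0,-0.001,0,0,0,1,0,0,0,0,0,0,1])

```text
time_s: 6.25
ee_pos: [0.4808, -0.184, 0.1168]
eef_rot: [-3.083, 1.571, 2.907]
force: [0.9, -0.5, -1.3]
grip_width: 0.0233
```

```bash
python3 st.py
```

```text
6.25 [ 0.4808 -0.184   0.1168] jaw 73.18 x [-0.0001  0.     -1.    ] F [ 0.9006 -0.4842 -1.3076] w 0.0233
```

jog_arm(rows=[0,0.001,-0.002,0,0,0,1,0,0,-0.002,0,0,0,1,0,0,-0.002,0,0,0,1,0,0,-0.002,0,0,0,1,0,0,-0.002,0,0,0,1,0,0,-0.002,0,0,0,1,0,0,0,0,0,0,1,0,0,0,0,0,0,1])

```text
time_s: 6.92
ee_pos: [0.4808, -0.183, 0.1048]
eef_rot: [3.068, 1.571, 2.774]
force: [0.2, 0.1, -2.0]
grip_width: 0.0235
```

```bash
python3 st.py 4; python3 - <<'E'
import cv2,numpy as np
s=cv2.imread('pics/side4.png')[165:225,285:345]
cv2.imwrite('pics/c4.png',cv2.resize(s,None,fx=10,fy=10,interpolation=cv2.INTER_CUBIC))
E
```

```text
6.92 [ 0.4808 -0.183   0.1048] jaw 73.18 x [-0.0002  0.0001 -1.    ] F [ 0.2044  0.0656 -1.9592] w 0.0235
```

View pics/c4.png

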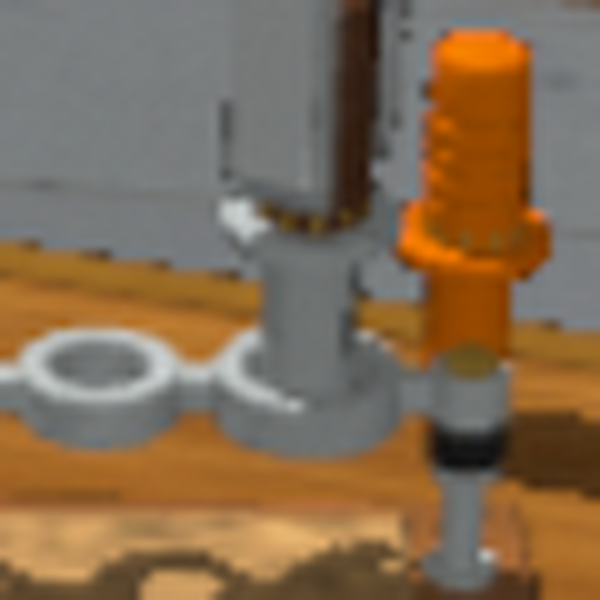

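The tube, centred at side (315.6), is about 14 mm deep in ring 1, whose centre is at (315.3,201). There is no contact force. It is about 20 mm wide. Next I raise it and move on to ring 2.

jog_arm(rows=[0,0,0.008,0,0,0,1,0,0,0.01,0,0,0,1,0,0,0.004,0,0,0,1,0.0113,0.0018,0,0,0,0,1,0.016,0.003,0,0,0,0,1,0.016,0.003,0,0,0,0,1,0,0,0,0,0,0,1,0,0,0,0,0,0,1])

```text
time_s: 7.68
ee_pos: [0.5243, -0.175, 0.1272]
eef_rot: [-0.417, 1.571, -0.709]
force: [-0.6, 1.2, -1.3]
grip_width: 0.0239
```

```bash
python3 st.py 5; python3 - <<'E'
import cv2,numpy as np
s=cv2.imread('pics/side5.png')[165:225,265:325]
cv2.imwrite('pics/c5.png',cv2.resize(s,None,fx=10,fy=10,interpolation=cv2.INTER_CUBIC))
E
```

```text
7.68 [ 0.5243 -0.175   0.1272] jaw 73.23 x [ 0.0001 -0.0001 -1.    ] F [-0.6     1.1696 -1.2564] w 0.0239
```

View pics/c5.png

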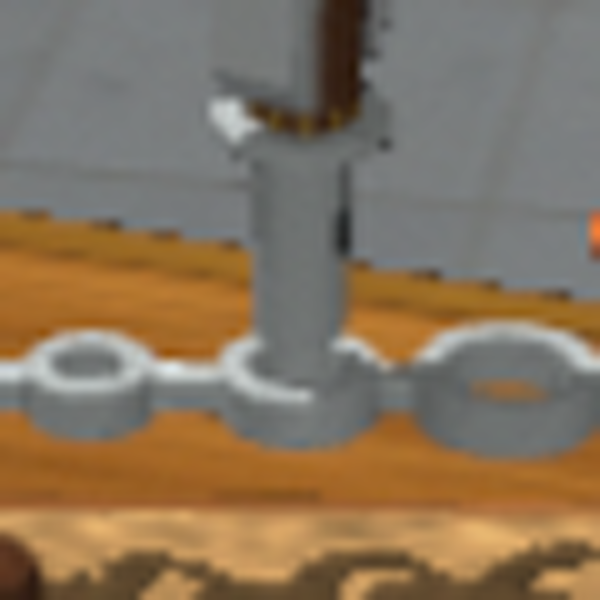

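jog_arm(rows=[0,0,-0.003,0,0,0,1,0,0,-0.002,0,0,0,1,0,0,-0.001,0,0,0,1,0,0,-0.001,0,0,0,1,0,0,-0.001,0,0,0,1,0,0,-0.001,0,0,0,1,0,0,0,0,0,0,1,0,0,0,0,0,0,1])

```text
time_s: 8.45
ee_pos: [0.5241, -0.1752, 0.1179]
eef_rot: [-2.475, 1.571, -2.768]
force: [-0.4, 0.2, -0.6]
grip_width: 0.0237
```

jog_arm(rows=[0,0,-0.0005,0,0,0,1,0,0,-0.0005,0,0,0,1,0,0,0,0,0,0,1])

```text
time_s: 8.7
ee_pos: [0.5241, -0.1752, 0.1169]
eef_rot: [2.673, 1.571, 2.379]
force: [0.2, 0.6, -1.4]
grip_width: 0.0234
```

jog_arm(rows=[0,0,-0.0005,0,0,0,1,0,0,-0.0005,0,0,0,1,0,0,0,0,0,0,1])

```text
time_s: 8.95
ee_pos: [0.5241, -0.1752, 0.1158]
eef_rot: [3.012, 1.571, 2.718]
force: [0.5, -0.1, -1.5]
grip_width: 0.0239
```

jog_arm(rows=[0,0,-0.0005,0,0,0,1,0,0,-0.0005,0,0,0,1,0,0,0,0,0,0,1])

```text
time_s: 9.2
ee_pos: [0.5241, -0.1752, 0.1148]
eef_rot: [3.107, 1.571, 2.814]
force: [0.1, -0.2, -1.3]
grip_width: 0.0236
```

Estimated edge height is 58 mm with no contact force, so it is probably going in. I continue.

jog_arm(rows=[0,0,-0.001,0,0,0,1,0,0,-0.001,0,0,0,1,0,0,0,0,0,0,1])

```text
time_s: 9.45
ee_pos: [0.524, -0.1751, 0.1127]
eef_rot: [3.078, 1.57, 2.784]
force: [-0.8, 0.6, -1.3]
grip_width: 0.0233
```

jog_arm(rows=[0,0,-0.001,0,0,0,1,0,0,-0.001,0,0,0,1,0,0,0,0,0,0,1])

```text
time_s: 9.7
ee_pos: [0.5241, -0.1752, 0.1107]
eef_rot: [3.125, 1.571, 2.831]
force: [-0.7, 0.6, -1.4]
grip_width: 0.0236
```

```bash
python3 st.py 6; python3 - <<'E'
import cv2,numpy as np
s=cv2.imread('pics/side6.png')[165:225,265:325]
cv2.imwrite('pics/c6.png',cv2.resize(s,None,fx=10,fy=10,interpolation=cv2.INTER_CUBIC))
E
```

```text
9.7 [ 0.5241 -0.1752  0.1107] jaw 73.18 x [-0.0002  0.0001 -1.    ] F [-0.7132  0.5597 -1.4151] w 0.0236
```

View pics/c6.png

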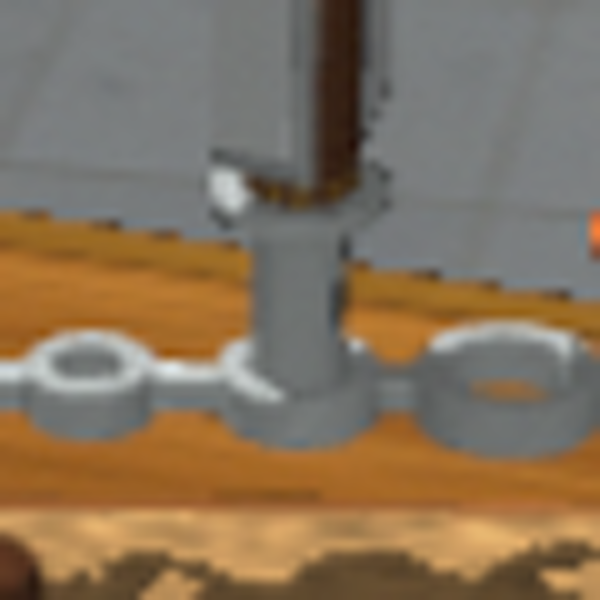

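The tube is now about 8 mm inside ring 2, at side (295,203), with no resistance. I remember TCP (0.5241,-0.1752) for later, and go up and on to ring 3.

jog_arm(rows=[0,0,0.005,0,0,0,1,0,0,0.008,0,0,0,1,0,0,0.004,0,0,0,1,0.0113,0.0018,0,0,0,0,1,0.016,0.003,0,0,0,0,1,0.016,0.003,0,0,0,0,1,0,0,0,0,0,0,1,0,0,0,0,0,0,1])

```text
time_s: 10.47
ee_pos: [0.5676, -0.1673, 0.1281]
eef_rot: [-0.307, 1.571, -0.6]
force: [-0.4, 0.5, -1.2]
grip_width: 0.0235
```

jog_arm(rows=[0,0,-0.002,0,0,0,1,0,0,-0.002,0,0,0,1,0,0,-0.001,0,0,0,1,0,0,-0.001,0,0,0,1,0,0,0,0,0,0,1])

```text
time_s: 10.88
ee_pos: [0.5671, -0.1675, 0.1218]
eef_rot: [-3.025, 1.57, 2.965]
force: [-0.3, -0.0, -1.3]
grip_width: 0.0236
```

jog_arm(rows=[0,0,-0.001,0,0,0,1,0,0,-0.0005,0,0,0,1,0,0,0,0,0,0,1])

```text
time_s: 11.13
ee_pos: [0.5673, -0.1674, 0.1203]
eef_rot: [3.13, 1.571, 2.837]
force: [0.6, -0.1, -1.6]
grip_width: 0.024
```

jog_arm(rows=[0,0,-0.0005,0,0,0,1,0,0,0,0,0,0,1])

```text
time_s: 11.3
ee_pos: [0.5674, -0.1674, 0.1199]
eef_rot: [2.944, 1.571, 2.651]
force: [0.3, -0.5, -1.2]
grip_width: 0.0237
```

jog_arm(rows=[0,0,-0.0005,0,0,0,1,0,0,0,0,0,0,1])

```text
time_s: 11.47
ee_pos: [0.5674, -0.1674, 0.1194]
eef_rot: [3.073, 1.571, 2.78]
force: [-0.0, 0.6, -0.2]
grip_width: 0.0233
```

jog_arm(rows=[0,0,-0.0005,0,0,0,1,0,0,0,0,0,0,1])

```text
time_s: 11.63
ee_pos: [0.5674, -0.1674, 0.1189]
eef_rot: [-1.974, 1.571, -2.268]
force: [0.4, -1.0, -1.1]
grip_width: 0.0239
```

jog_arm(rows=[0,0,-0.0003,0,0,0,1,0,0,0,0,0,0,1])

```text
time_s: 11.8
ee_pos: [0.5675, -0.1674, 0.1187]
eef_rot: [0.071, 1.571, -0.223]
force: [0.8, -0.1, -0.7]
grip_width: 0.0237
```

jog_arm(rows=[0,0,-0.0005,0,0,0,1,0,0,0,0,0,0,1])

```text
time_s: 11.97
ee_pos: [0.5675, -0.1674, 0.1183]
eef_rot: [-0.099, 1.57, -0.392]
force: [-1.0, -1.0, 2.0]
grip_width: 0.0234
```

jog_arm(rows=[0,0,-0.0005,0,0,0,1,0,0,0,0,0,0,1])

```text
time_s: 12.13
ee_pos: [0.5676, -0.1674, 0.1179]
eef_rot: [-0.029, 1.57, -0.323]
force: [-0.5, 1.3, 3.5]
grip_width: 0.0238
```

jog_arm(rows=[0,0,-0.0003,0,0,0,1,0,0,0,0,0,0,1])

```text
time_s: 12.3
ee_pos: [0.5676, -0.1674, 0.1176]
eef_rot: [-0.027, 1.57, -0.32]
force: [-1.4, -0.0, 4.5]
grip_width: 0.0235
```

Firm stop: the force rose from -1.3 N to about +4.5 N, so it bears with roughly 6 N. I check the picture.

```bash
python3 st.py 7; python3 - <<'E'
import cv2,numpy as np
s=cv2.imread('pics/side7.png')[165:225,245:305]
cv2.imwrite('pics/c7.png',cv2.resize(s,None,fx=10,fy=10,interpolation=cv2.INTER_CUBIC))
E
```

```text
12.3 [ 0.5676 -0.1674  0.1176] jaw 73.18 x [ 0.0005 -0.0002 -1.    ] F [-1.3841 -0.0034  4.4993] w 0.0235
```

View pics/c7.png

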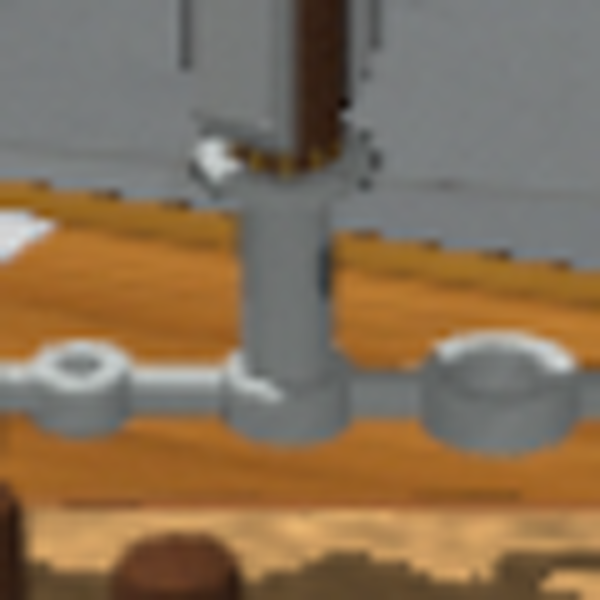

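jog_arm(rows=[0,0,0.003,0,0,0,1,0,0,0.0075,0,0,0,1,-0.0115,-0.002,0,0,0,0,1,-0.016,-0.0029,0,0,0,0,1,-0.016,-0.0029,0,0,0,0,1,0,0,-0.001,0,0,0,1,0,0,0,0,0,0,1,0,0,0,0,0,0,1])

```text
time_s: 13.07
ee_pos: [0.5244, -0.1752, 0.1271]
eef_rot: [0.105, 1.57, -0.188]
force: [0.2, -0.3, -1.1]
grip_width: 0.0232
```

jog_arm(rows=[0,0,-0.002,0,0,0,1,0,0,-0.002,0,0,0,1,0,0,-0.001,0,0,0,1,0,0,-0.001,0,0,0,1,0,0,0,0,0,0,1])

```text
time_s: 13.48
ee_pos: [0.5239, -0.1751, 0.1205]
eef_rot: [3.098, 1.57, 2.805]
force: [0.3, 1.1, -0.8]
grip_width: 0.0237
```

jog_arm(rows=[0,0,-0.001,0,0,0,1,0,0,-0.001,0,0,0,1,0,0,-0.0005,0,0,0,1,0,0,0,0,0,0,1])

```text
time_s: 13.82
ee_pos: [0.5239, -0.1752, 0.1182]
eef_rot: [-3.116, 1.571, 2.873]
force: [-0.4, -0.6, -1.5]
grip_width: 0.0238
```

jog_arm(rows=[0,0,-0.001,0,0,0,1,0,0,-0.0005,0,0,0,1,0,0,0,0,0,0,1])

```text
time_s: 14.07
ee_pos: [0.5239, -0.1752, 0.1167]
eef_rot: [-2.839, 1.571, -3.132]
force: [0.2, -0.7, -1.7]
grip_width: 0.0235
```

jog_arm(rows=[0,0,-0.001,0,0,0,1,0,0,-0.001,0,0,0,1,0,0,0,0,0,0,1])

```text
time_s: 14.32
ee_pos: [0.5238, -0.1751, 0.1146]
eef_rot: [2.928, 1.57, 2.635]
force: [0.4, 0.1, -1.5]
grip_width: 0.0237
```

jog_arm(rows=[0,0,-0.001,0,0,0,1,0,0,-0.001,0,0,0,1,0,0,-0.001,0,0,0,1,0,0,0,0,0,0,1])

```text
time_s: 14.65
ee_pos: [0.5238, -0.1751, 0.1116]
eef_rot: [3.049, 1.57, 2.756]
force: [0.1, 0.1, -0.0]
grip_width: 0.0235
```

jog_arm(rows=[0.0002,0,-0.0015,0,0,0,1,0,0,-0.0015,0,0,0,1,0,0,-0.0015,0,0,0,1,0,0,-0.0015,0,0,0,1,0,0,0,0,0,0,1])

```text
time_s: 15.07
ee_pos: [0.524, -0.1751, 0.1054]
eef_rot: [3.063, 1.57, 2.769]
force: [0.1, -0.0, -2.0]
grip_width: 0.0238
```

jog_arm(rows=[0,0,-0.0015,0,0,0,1,0,0,-0.0015,0,0,0,1,0,0,-0.0015,0,0,0,1,0,0,-0.0015,0,0,0,1,0,0,-0.0015,0,0,0,1,0,0,0,0,0,0,1])

```text
time_s: 15.57
ee_pos: [0.524, -0.1751, 0.098]
eef_rot: [3.043, 1.57, 2.749]
force: [-0.0, -0.7, -1.4]
grip_width: 0.0237
```

jog_arm(rows=[0,0,-0.0015,0,0,0,1,0,0,-0.0015,0,0,0,1,0,0,-0.0015,0,0,0,1,0,0,-0.0015,0,0,0,1,0,0,-0.0015,0,0,0,1,0,0,0,0,0,0,1])

```text
time_s: 16.07
ee_pos: [0.524, -0.1751, 0.0905]
eef_rot: [3.028, 1.57, 2.734]
force: [0.4, 0.4, -1.2]
grip_width: 0.0238
```

jog_arm(rows=[0,0,-0.002,0,0,0,1,0,0,-0.002,0,0,0,1,0,0,-0.002,0,0,0,1,0,0,-0.002,0,0,0,1,0,0,-0.002,0,0,0,1,0,0,-0.0015,0,0,0,1,0,0,0,0,0,0,1])

```text
time_s: 16.65
ee_pos: [0.524, -0.1751, 0.0789]
eef_rot: [3.01, 1.57, 2.716]
force: [-0.5, 0.4, -1.9]
grip_width: 0.024
```

```bash
python3 st.py 8; python3 - <<'E'
import cv2,numpy as np
s=cv2.imread('pics/side8.png')[165:225,265:325]
cv2.imwrite('pics/c8.png',cv2.resize(s,None,fx=10,fy=10,interpolation=cv2.INTER_CUBIC))
E
```

```text
16.65 [ 0.524  -0.1751  0.0789] jaw 73.18 x [-0.0005  0.0002 -1.    ] F [-0.4578  0.4393 -1.9237] w 0.024
```

View pics/c8.png

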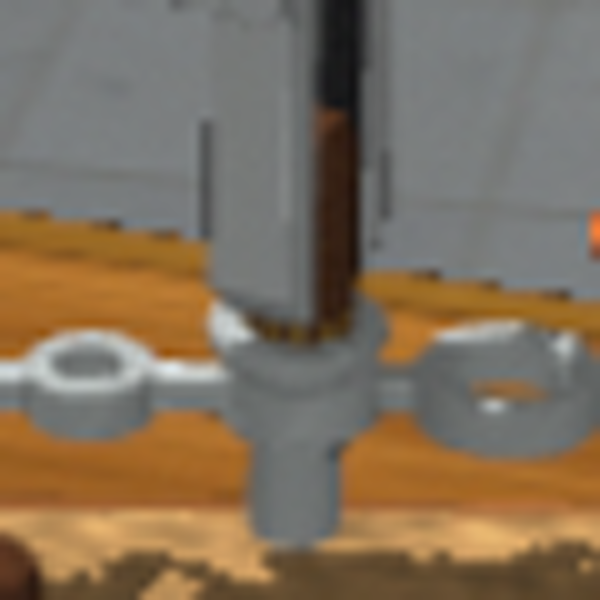

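jog_arm(rows=[0,0,-0.0015,0,0,0,1,0,0,-0.0015,0,0,0,1,0,0,-0.0008,0,0,0,1,0,0,0,0,0,0,1])

```text
time_s: 17.08
ee_pos: [0.5241, -0.1751, 0.0753]
eef_rot: [3.064, 1.571, 2.771]
force: [-0.4, -1.0, -1.0]
grip_width: 0.0231
```

jog_arm(rows=[0,0,-0.0005,0,0,0,1,0,0,-0.0005,0,0,0,1,0,0,0,0,0,0,1])

```text
time_s: 17.33
ee_pos: [0.5241, -0.1752, 0.0745]
eef_rot: [2.929, 1.571, 2.636]
force: [-0.3, 0.3, -1.8]
grip_width: 0.0236
```

jog_arm(rows=[0,0,-0.0005,0,0,0,1,0,0,0,0,0,0,1])

```text
time_s: 17.5
ee_pos: [0.5241, -0.1752, 0.074]
eef_rot: [-2.604, 1.571, -2.897]
force: [0.3, -0.4, -0.6]
grip_width: 0.0238
```

jog_arm(rows=[0,0,-0.0005,0,0,0,1,0,0,0,0,0,0,1])

```text
time_s: 17.67
ee_pos: [0.5242, -0.1752, 0.0736]
eef_rot: [-0.113, 1.571, -0.406]
force: [-0.5, 0.8, -0.1]
grip_width: 0.0235
```

jog_arm(rows=[0,0,-0.0005,0,0,0,1,0,0,0,0,0,0,1])

```text
time_s: 17.83
ee_pos: [0.5242, -0.1752, 0.0732]
eef_rot: [-0.091, 1.571, -0.384]
force: [-1.7, -0.0, 2.1]
grip_width: 0.0237
```

```bash
python3 st.py 9; python3 - <<'E'
import cv2,numpy as np
s=cv2.imread('pics/side9.png')[165:225,265:325]
cv2.imwrite('pics/c9.png',cv2.resize(s,None,fx=10,fy=10,interpolation=cv2.INTER_CUBIC))
E
```

```text
17.83 [ 0.5242 -0.1752  0.0732] jaw 73.18 x [ 0.0001 -0.     -1.    ] F [-1.6803 -0.0351  2.1162] w 0.0237
```

View pics/c9.png

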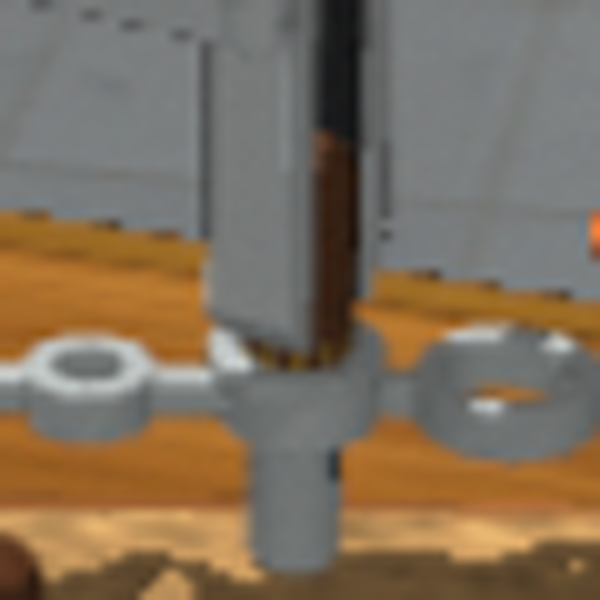

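jog_arm(rows=[0,0,0.0003,0,0,0,0.7,0,0,0,0,0,0,0.6,0,0,0,0,0,0,0.5,0,0,0,0,0,0,0.3,0,0,0,0,0,0,0.3,0,0,0,0,0,0,0.3])

```text
time_s: 18.43
ee_pos: [0.5241, -0.1752, 0.0733]
eef_rot: [2.937, 1.571, 2.644]
force: [0.2, -0.4, 0.2]
grip_width: 0.0581
```

```bash
python3 st.py
```

```text
18.43 [ 0.5241 -0.1752  0.0733] jaw 73.18 x [-0.0001  0.     -1.    ] F [ 0.2178 -0.4374  0.1891] w 0.0581
```

Now straight up, then back out of the way so the top camera can see.

jog_arm(rows=[0,0,0.01,0,0,0,0.3,0,0,0.02,0,0,0,0.3,0,0,0.025,0,0,0,0.3,0,0,0.03,0,0,0,0.3,0,0,0.03,0,0,0,0.3,-0.01,0.03,0.01,0,0,0,0.3,-0.015,0.035,0,0,0,0,0.3,-0.015,0.035,0,0,0,0,0.3])

```text
time_s: 19.1
ee_pos: [0.4836, -0.0744, 0.1997]
eef_rot: [0.099, 1.569, -0.196]
force: [0.0, 0.2, -1.1]
grip_width: 0.0656
```

jog_arm(rows=[-0.015,0.035,0,0,0,0,0.3,-0.015,0.035,0,0,0,0,0.3,-0.015,0.035,0,0,0,0,0.3,-0.015,0.035,0,0,0,0,0.3,-0.015,0.035,0,0,0,0,0.3,-0.015,0.03,0,0,0,0,0.3,0,0,0,0,0,0,0.3,0,0,0,0,0,0,0.3])

```text
time_s: 19.77
ee_pos: [0.3938, 0.1309, 0.1992]
eef_rot: [0.465, 1.57, 0.174]
force: [0.3, -0.3, 0.1]
grip_width: 0.0659
```

```bash
python3 st.py 10; python3 - <<'E'
import cv2,numpy as np
t=cv2.imread('pics/top10.png')[160:280,270:390]; s=cv2.imread('pics/side10.png')[165:225,265:325]
cv2.imwrite('pics/c10.png',np.hstack([cv2.resize(t,(400,400),interpolation=cv2.INTER_CUBIC),cv2.resize(s,(400,400),interpolation=cv2.INTER_CUBIC)]))
E
```

```text
19.77 [0.3938 0.1309 0.1992] jaw 73.36 x [ 0.0012  0.0002 -1.    ] F [ 0.3133 -0.2512  0.1348] w 0.0659
```

View pics/c10.png

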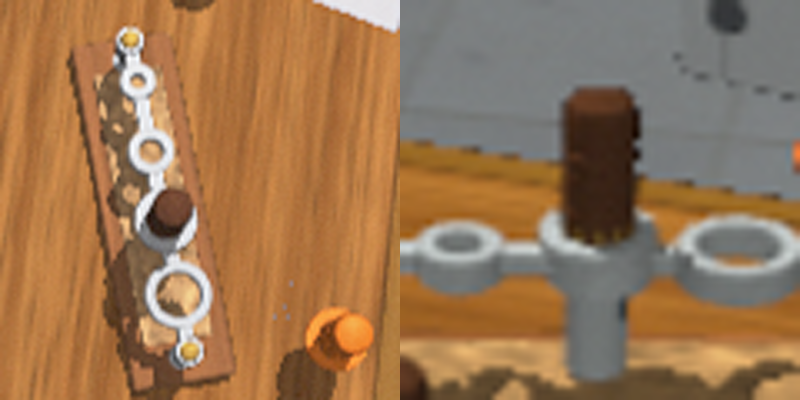

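View pics/side10.png

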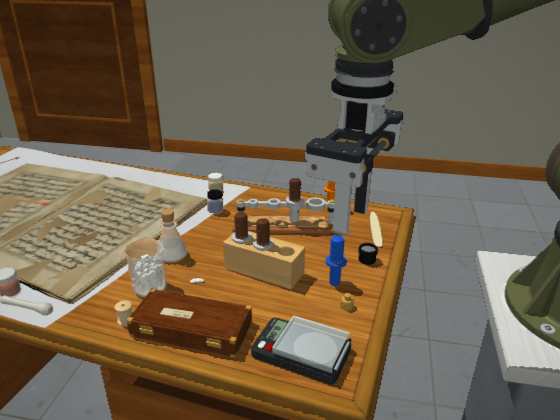

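The punch stands upright in ring 2, with its handle at side (295,190), flange at (295,203) and tube below the ring. The other two still hang in the block at (241,225) and (263,232). One height check, then I hand in.

```bash
python3 - <<'E'
from h import *
np.set_printoptions(precision=4,suppress=True)
for n in('top','side'):
    z=np.load(f'pics/{n}10.npz'); C=cloud(n,z['d']); h=cv2.cvtColor(z['p'],cv2.COLOR_RGB2HSV)
    m=(np.hypot(C[...,0]-.524,C[...,1]+.175)<.024)
    c=C[m&(C[...,2]>.105)&(C[...,2]<.13)]; print(n,'cap',len(c),c.mean(0),np.percentile(c[:,2],[50,90]))
    f=C[m&(C[...,2]>.055)&(C[...,2]<.08)&(h[...,1]<60)&(h[...,2]>140)]; print(' flange z',len(f),np.median(f[:,2]) if len(f) else None)
    z0=np.load(f'pics/{n}0.npz')['p'].astype(int); d=np.abs(z0-z['p']).max(2)
    for nm,P in dict(jar=(333,143),loupe=(270,308),weight=(197,294)).items() if n=='top' else dict(jar=(215,202),loupe=(368,253),weight=(347,302)).items():
        print(' ',nm,'diff px',(d[P[1]-10:P[1]+10,P[0]-10:P[0]+10]>40).sum())
ctrl.hand_in()
E
```

```text
top cap 121 [ 0.5232 -0.1747  0.1108] [0.1109 0.1133]
 flange z 88 0.06496610651332457
  jar diff px 2
  loupe diff px 0
  weight diff px 0
side cap 76 [ 0.5225 -0.1696  0.1104] [0.1105 0.1135]
 flange z 37 0.06681647066739949
  jar diff px 0
  loupe diff px 0
  weight diff px 0
the job is handed in; nothing more can be done
```

The punch from the front hole is put away in ring 2, seated with its flange on the ring. I let go and handed the job in at about 20 s; no verdict was reported.

- **Testing the rings:** The tube went about 14 mm into ring 1 and about 8 mm into ring 2 without resistance. It stopped on ring 3 when I lowered it in small steps, bearing with about 6 N, under the 15 N limit. In the picture the tube is about 19–20 mm thick, which fits ring 2 being its own.
- **Seating:** In ring 2 I lowered it until the flange met the ring, pressing with about 3–4 N, then opened the fingers and backed off clear.
- **Last checks:** The punch looks upright. The top of its handle measures about 113 mm high (expected 113) and the flange top about 65–67 mm (expected 67).
- **Other things:** The other two punches still hang in the block, and the jar, loupe and weight show no change in the pictures.
- **Disagreements:** The two cameras differ by about 1.7 mm on where the rings stand. The fit on the first try showed the estimate was good enough. The final depth readings of the handle differ by about 5 mm sideways, because the side camera only sees its near face. I did not measure the tilt or the offset from the ring centre more closely than this.

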